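# Shim the rocking gauge stand

## Task

The round gauge stand rocks because its front foot, the one nearest the robot, is too short. Push the bare aluminium wedge shim, thin end first, along the bench under that foot until the stand is level and cannot rock any more, then press down on the round steel cap above that foot to prove that it stays put, and take the hand away. Only push and press: the shim stays flat on the bench and is never lifted; do not shift the hex nut and the brass spacer that stand to either side of it.

Things in the scene. Friction and masses are not known exactly. Their poses are not given: they have to be found in the camera images.
- stand_base: Two black rubber cups fixed to the bench, in which the left and right feet of the round gauge stand sit and about which it rocks. Origin on the bench top under the centre of the stand; +x runs level from the short front foot to the far foot (the way to push the shim); y is the rocking line through the cups at y = +85 and -85 mm. Nothing blocks the shim under the plate from x = -105 to +60 mm.
- plate_top (a point): Centre of the top of the stand's grey round plate, 210 mm diameter, 14 mm thick, 44 mm above the bench when level, on four feet 85 mm from its centre. On it a cast hub (62 mm wide, top 92 mm above the bench) at the centre, and behind that, at x = 20 to 60 mm, y = -5 to 85 mm of stand_base, a column with a dial gauge, top 162 mm above the bench.
- stand (a joint): Rocking angle of the stand in rad: 0 = sagged onto its short front foot (start), 0.082 = level, with the far foot also on the bench, where it stops by itself. Raising the front foot makes it grow; its weight brings it back to 0 with about 3 N at the front foot. Lightly damped.
- short_foot (a point): Lowest point of the short front foot, a dark steel peg of 20 mm diameter with a round (ball) end, at x = -85 mm of stand_base; the plate's rim overhangs it to x = -105 mm. 5 mm above the bench when sagged, 12 mm when level.
- shim: Smooth bare aluminium wedge, 110 mm long, 50 mm wide, flat on the bench, about 170 g. Origin at the centre of its underside, z up; +x points to its thin end (2 mm thick, x = +55 mm). It starts with the thin end 12 to 30 mm short of the foot and roughly towards it, up to 15 mm and 0.2 rad off line. The slope is straight; it does not slip back when released.
- shim_heel (a point): Middle of the shim's thick end face, 5 mm above the bench: upright and 50 mm wide for the lower 9 mm, leaning back by 8 mm from there to the 20 mm high top edge. Push it low down. The stand is level when this face is about 133 mm in front of the stand's centre (the foot is then 63 mm from the thin end); there it jams and the push, 3 to 8 N before, rises.
- cap_top (a point): Centre of the top of the flat round steel cap, 36 mm diameter and 5 mm thick, on the plate above the short foot: 42 mm above the bench when sagged, 49 mm when level. The place to press down.
- press_cap: The same steel cap, fixed to the stand; origin at the centre of its underside, z up.
- valve_nut: Loose brass hex nut, 32 x 28 x 14 mm, to the left of the shim's path, origin at the centre of its underside. Leave it alone.
- spacer: Loose round brass spacer, 29 mm diameter, 21 mm high, to the right of the shim's path, origin at the centre of its underside. Leave it alone.

How it is judged:
By the outcome, as a careful person would: the job done as asked, in the order asked, and still so for the second after the job is handed in, with the robot touching nothing.
It also fails if it takes over 48 s, if anything falls off the work surface, if the arm or the gripper's body presses on something with over 40 N, if the wrist force passes 120 N, or if a joint passes its speed limit or range.

## Robot

A 6-joint arm with a two-finger parallel gripper is mounted at the origin on a cart in front of the work surface, level with it; the furniture and walls round the work are solid. World frame = base frame: x ahead of the robot, y to its left, z up, the work surface at z = 0. Lengths are in mm, angles in rad, forces in N, time in s.
With the tool pointing down it reaches from about 275 to 825 mm from the base axis. Payload 4.9 kg.
Tool frame: the origin (TCP) lies at the very end of the fingers, on their centre line; the grasp point (between the pads) lies grasp_offset behind it (grasp_offset is the distance from the TCP to the grasp point, in mm); z points along the fingers, y is the line along which they close (so a half turn about z gives the same grasp; the last joint's range is limited). The gripper opens to 85 mm and grips with 20 to 120 N. Pads are 22 mm wide; open, the fingers measure 114 mm over their backs; the gripper's body (76 mm by 85 mm) begins 54 mm behind the grasp point. The pads swing forward as they close: fully open they stand 13 mm farther back than shut.
Start: joints at [1.193, 0.326, -0.193, 1.052, 0, 1.437], TCP at [132.759, 533.754, 231.281] pointing down, gripper open.
Joint ranges: [-2.65, 2.65], [-0.97, 1.79], [-1.3, 1.35], [-1.93, 2.1], [-1.47, 1.37], [-3.14, 3.14]. Speed limits (rad/s): [2.57, 2.57, 3.14, 3.14, 3.14, 3.14].

## Interface

Orientations are given as a 3x3 rotation matrix whose columns are the frame's x, y, z axes.
In Python, from rig import read_state, camera, finish_job, regions_of, place_of, grasp_offset gives the robot as it stands.
- The arm moves only by the shell command python3 -m pendant 'ROWS' [FORCE]. ROWS is JSON, a list that holds one entry, the list of rows, each a list of 5 numbers: the shift along the tool's x, y, z in m, then the turn about the tool's z in rad, then the closure, from 0 (fully open) to 1 (shut). In form: [[[tx, ty, tz, turn, hand], ...]]. A call has 1 to 20 rows; each row is the pose to reach, as a shift and turn from the pose commanded when the call began, along the tool's axes at that moment; what a row does not reach only later rows make up. A row lasts 1/12 s, in which the tool goes at most 41.7 mm and 7.16 degrees, less where a joint would pass 70% of its speed; a pose out of reach is approached as far as the arm can. A call with a gripper value outside its range is refused whole. The fingers move at their own pace and stop on an object; FORCE is the grip in N (left out, the last holds). Time passes only in rows, so rows that repeat a pose let the fingers close. It gives the time, the measured TCP pose, the force, the opening and the grip force at its end, in the units of the state.
- read_state(): the state, without advancing time (a new reading comes with each control period).
- camera(name): name is "scene" or "side" or "wrist"; returns a dict with "image" (420x560x3 uint8, red, green, blue), "camera_matrix" (3x3 intrinsics, pixels), "R" (3x3) and "t" (3): a world point X has camera coordinates R X + t. Camera axes: x right, y down, z forward; pixel columns grow to the right and rows downward; lengths in mm; the calibration is good to about 2 mm. A picture is of the moment at which its call begins. There is no depth.
- finish_job(): hands the job in; it is judged then, once.
Trained networks look in a picture, given as the dict that the camera call returned (one of the last four; its "shot" number tells which), for a name from the list of things; names that differ only in an ending like _2 or _b are one class to them, and where a whole thing is asked for, a point or a joint stands for the part that bears it (a point fixed in the world has none). Each returns a list of dicts, best first, with "score" (0 to 1); they miss things now and then, are a little off and sometimes report something else, mostly with a low value. They report only what shows in the picture. A call takes as long as a camera call.
- regions_of(query, picture): "pixels" (420x560 bool, what is visible of it) and "position" ([column, row] in pixels, amid what is visible of it).
- place_of(query, picture): "position" ([column, row] in pixels: a listed point, or the origin of a listed thing).
The state is a dict: "t": time; "joint_positions": joint angles; "dq": joint speeds; "joint_torque": joint torques, N m; "tcp_pos": TCP position; "eef_rot": TCP orientation; "contact_force": force on the tool from outside, world axes, zero at the start; "ft_torque": the same for the moment, N m; "width": finger opening in mm; "finger_force": force on a finger pad.
Only numpy, scipy, OpenCV 4.12 (cv2) and the standard library are available. Lean on these libraries where they do the work, as an engineer would, in place of code of your own. Each camera call takes 0.05 s, during which the arm holds its last target. There are 200 camera calls.

## Working session

There is one attempt and no reset: what is moved stays moved. The work goes in short steps, Python scripts to look and compute and a shell command to move; the robot and the scene stay as the last step left them, time stands still between calls to the robot, and variables do not carry over. Pictures are saved under pics/ and viewed, at most 11 in all, crops included, and the job is handed in when it is done.

```bash
mkdir -p pics
cat > h.py <<'E'
import numpy as np,cv2
from rig import *
def ray(c,p):
    R=np.array(c["R"]);t=np.array(c["t"]);K=np.array(c["camera_matrix"])
    d=R.T@np.linalg.solve(K,[p[0],p[1],1]);return -R.T@t,d
def atz(c,p,z):
    o,d=ray(c,p);return o+d*(z-o[2])/d[2]
def proj(c,X):
    q=np.array(c["camera_matrix"])@(np.array(c["R"])@np.array(X,float)+np.array(c["t"]));return q[:2]/q[2]
Z=dict(stand_base=0,plate_top=41,short_foot=5,shim=0,shim_heel=5,cap_top=42,press_cap=37,valve_nut=0,spacer=0)
def look(c,names):
    for n in names:
        r=place_of(n,c)[:1]
        for q in r: print(n,round(q["score"],2),np.round(q["position"],0),np.round(atz(c,q["position"],Z[n]),1))
E
python3 - <<'E'
from h import *
ims=[]
for n in("scene","side"):
    c=camera(n);print(n,np.round(-np.array(c["R"]).T@c["t"]));look(c,Z);cv2.imwrite(f"pics/{n}.png",c["image"][:,:,::-1])
s=read_state();print(s["t"],s["tcp_pos"],np.round(s["eef_rot"],3),grasp_offset)
E
```

```text
scene [  54. -388.  646.]
stand_base 0.77 [318. 216.] [ 678.9 -121.     0. ]
plate_top 0.81 [320. 206.] [ 670.1 -127.    41. ]
short_foot 0.7 [293. 230.] [600.8 -96.    5. ]
shim 0.96 [260. 248.] [517.6 -59.5   0. ]
shim_heel 0.55 [242. 266.] [452.4 -58.5   5. ]
cap_top 0.67 [292. 223.] [ 588.9 -100.    42. ]
press_cap 0.66 [293. 224.] [ 591.8 -100.5   37. ]
valve_nut 0.65 [258. 220.] [590.7  -5.7   0. ]
spacer 0.53 [303. 269.] [ 517.9 -168.2    0. ]
side [270. 544. 514.]
stand_base 0.73 [237. 207.] [ 678.3 -133.     0. ]
plate_top 0.68 [239. 189.] [ 671.6 -129.1   41. ]
short_foot 0.68 [271. 229.] [592.4 -95.6   5. ]
shim 0.71 [308. 251.] [516.5 -75.7   0. ]
shim_heel 0.79 [341. 266.] [455.4 -59.7   5. ]
cap_top 0.54 [274. 210.] [587.5 -96.6  42. ]
press_cap 0.69 [272. 211.] [ 592.9 -101.    37. ]
valve_nut 0.81 [253. 259.] [582.4 -17.5   0. ]
spacer 0.87 [325. 219.] [ 526.8 -171.1    0. ]
1.0 [132.7536297  533.77059151 231.29391447] [[-0.97   0.241  0.   ]
 [ 0.241  0.97   0.   ]
 [ 0.     0.    -1.   ]] 18.700000000000003
```

View pics/scene.png

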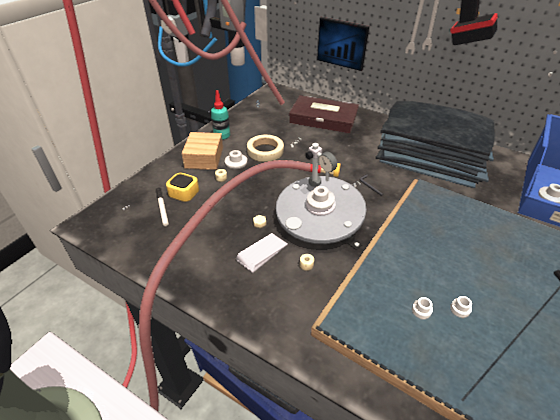

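View pics/side.png

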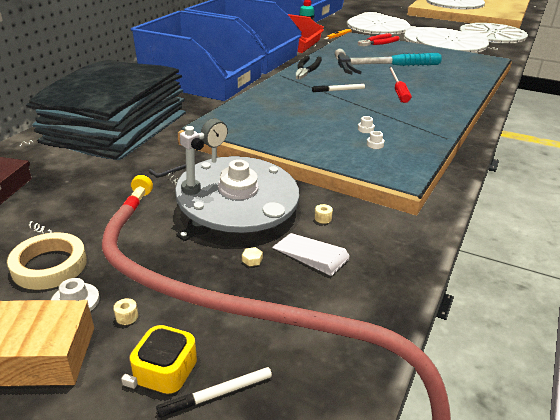

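The scene picture shows the shim at about (262,250), with its thick end near (242,266). The nut is at (259,221), the spacer at (307,262) and the cap at (293,223). The side picture agrees, with the shim at (312,252), and it also shows a hose on the bench beyond the nut. Next I move above the heel and look with the wrist camera.

```bash
python3 -m pendant '[[[-0.43,-0.48,0,0.12,0.6],[-0.43,-0.48,0,0.12,0.6],[-0.43,-0.48,0,0.12,0.6],[-0.43,-0.48,0,0.12,0.6],[-0.43,-0.48,0,0.12,0.6],[-0.43,-0.48,0,0.12,0.6],[-0.43,-0.48,0,0.12,0.6],[-0.43,-0.48,0,0.12,0.6],[-0.43,-0.48,0,0.12,0.6],[-0.43,-0.48,0,0.12,0.6],[-0.43,-0.48,0,0.12,0.6],[-0.43,-0.48,0,0.12,0.6],[-0.43,-0.48,0,0.12,0.6],[-0.43,-0.48,0,0.12,0.6],[-0.43,-0.48,0,0.12,0.6],[-0.43,-0.48,0,0.12,0.6],[-0.43,-0.48,0,0.12,0.6],[-0.43,-0.48,0,0.12,0.6],[-0.43,-0.48,0,0.12,0.6],[-0.43,-0.48,0,0.12,0.6]]]'
python3 - <<'E'
from h import *
c=camera("wrist");print(np.round(-np.array(c["R"]).T@c["t"]));look(c,Z);cv2.imwrite("pics/w1.png",c["image"][:,:,::-1])
s=read_state();print(s["t"],s["tcp_pos"],np.round(s["eef_rot"],3),s["width"])
r=regions_of("shim",c)[0];m=r["pixels"].astype(np.uint8)
k,_=cv2.findContours(m,0,2);k=max(k,key=cv2.contourArea)
for p in cv2.approxPolyDP(k,6,True)[:,0]: print(p,atz(c,p,0)[:2].round(),atz(c,p,20)[:2].round())
c=camera("side")
for p in [(200,285),(260,305),(330,318),(400,335)]: print(atz(c,p,15).round())
E
```

```text
t: 2.67
tcp_pos: [433.5, -34.9, 231.2]
eef_rot: [[-0.935, 0.355, -0.001], [0.355, 0.935, 0.0], [0.001, 0.0, -1.0]]
contact_force: [0.6, 0.8, -0.1]
width: 33.9
finger_force: 0.0
[354.  -5. 374.]
stand_base 0.55 [280. 363.] [ 669.3 -121.8    0. ]
plate_top 0.91 [276. 392.] [ 672.4 -127.9   41. ]
short_foot 0.95 [276. 307.] [587.7 -95.6   5. ]
shim 0.65 [274. 240.] [508.5 -68.1   0. ]
shim_heel 0.9 [266. 195.] [455.6 -56.4   5. ]
cap_top 0.62 [273. 331.] [ 591.7 -100.9   42. ]
press_cap 0.7 [274. 327.] [590.2 -98.6  37. ]
valve_nut 0.55 [341. 279.] [582.2 -13.4   0. ]
spacer 0.84 [198. 282.] [ 527.2 -168.9    0. ]
3.1667 [434.16154717 -35.71426225 231.31030779] [[-0.935  0.356  0.   ]
 [ 0.356  0.935 -0.   ]
 [-0.    -0.    -1.   ]] 33.951277533241985
[287 191] [461. -35.] [455. -33.]
[241 201] [454. -85.] [449. -80.]
[261 287] [ 559. -104.] [548. -98.]
[303 280] [568. -55.] [557. -52.]
[611.  84.  15.]
[518.  80.  15.]
[426.  59.  15.]
[336.  46.  15.]
```

View pics/w1.png

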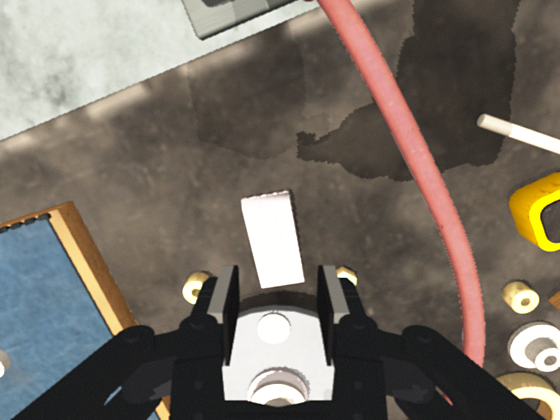

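The wrist picture shows the shim with its thick end at about (265,195) and its thin end at (282,284). The cap is at (274,328), the nut at (346,277) and the spacer at (197,286). The measurements fit the sizes given: the shim comes out 109.7 mm long and the cap 85 mm from the stand's centre. The push direction is about -0.36 rad and the shim lies at about -0.20 rad. Its left heel corner will meet the fingers first, which turns it the right way. Now I lower the hand behind the heel.

```bash
python3 -m pendant '[[[-0.001,-0.008,0.04,0,0.68],[-0.001,-0.008,0.08,0,0.68],[-0.001,-0.008,0.12,0,0.68],[-0.001,-0.008,0.16,0,0.68],[-0.001,-0.008,0.19,0,0.68],[-0.001,-0.008,0.21,0,0.68],[-0.001,-0.008,0.218,0,0.68],[-0.001,-0.008,0.223,0,0.68],[-0.001,-0.008,0.226,0,0.68],[-0.001,-0.008,0.228,0,0.68],[-0.001,-0.008,0.228,0,0.68]]]'
python3 - <<'E'
from h import *
c=camera("wrist");cv2.imwrite("pics/w2.png",c["image"][:,:,::-1]);look(c,["shim_heel","shim","short_foot"])
c=camera("side");cv2.imwrite("pics/s2.png",cv2.resize(c["image"][180:320,230:430,::-1],(800,560)))
E
```

```text
t: 4.18
tcp_pos: [433.3, -43.9, 4.1]
eef_rot: [[-0.935, 0.356, 0.002], [0.356, 0.935, -0.001], [-0.002, 0.0, -1.0]]
contact_force: [-0.5, -0.8, 0.5]
width: 27.4
finger_force: 0.0
shim_heel 0.67 [268. 333.] [455.7 -57.5   5. ]
shim 0.61 [285. 413.] [509.2 -69.1   0. ]
```

View pics/s2.png

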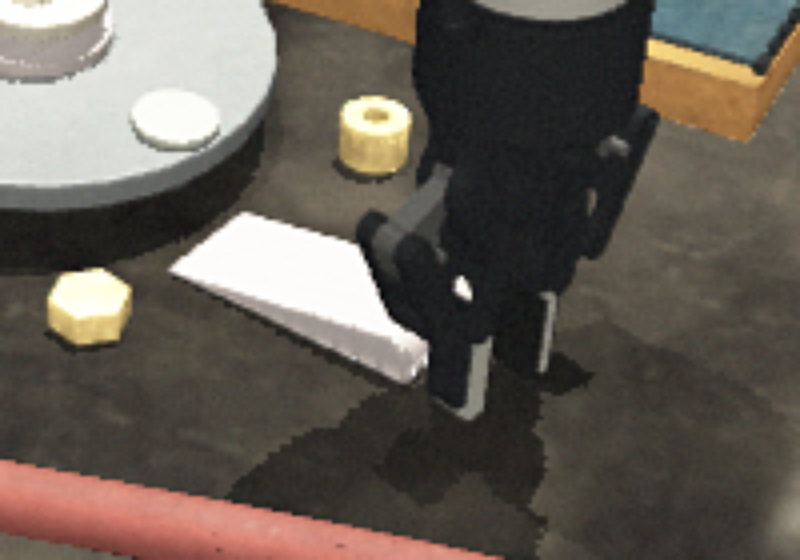

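The crop shows both fingertips just behind the heel, near (460,400) and (540,370), close to the bench. I lower 2 mm more and push 50 mm, which stops short of contact with the foot.

```bash
python3 -m pendant '[[[0,0,0.0015,0,0.68],[0,0,0.0025,0,0.68],[-0.003,0,0.0025,0,0.68],[-0.006,0,0.0025,0,0.68],[-0.009,0,0.0025,0,0.68],[-0.012,0,0.0025,0,0.68],[-0.015,0,0.0025,0,0.68],[-0.018,0,0.0025,0,0.68],[-0.021,0,0.0025,0,0.68],[-0.024,0,0.0025,0,0.68],[-0.027,0,0.0025,0,0.68],[-0.03,0,0.0025,0,0.68],[-0.033,0,0.0025,0,0.68],[-0.036,0,0.0025,0,0.68],[-0.039,0,0.0025,0,0.68],[-0.042,0,0.0025,0,0.68],[-0.045,0,0.0025,0,0.68],[-0.048,0,0.0025,0,0.68],[-0.05,0,0.0025,0,0.68],[-0.05,0,0.0025,0,0.68]]]'
python3 - <<'E'
from h import *
for n in("side","scene"):
    c=camera(n);look(c,["shim_heel","shim","short_foot","cap_top","plate_top","stand_base"])
    a=[proj(c,x) for x in ((673,-127.5,0),)]
    cv2.imwrite("pics/3%s.png"%n,cv2.resize((c["image"][160:300,200:400] if n=="side" else c["image"][180:300,220:392])[:,:,::-1],(800,560)))
    r=regions_of("shim",c)[0];m=r["pixels"].astype(np.uint8)
    k,_=cv2.findContours(m,0,2);k=max(k,key=cv2.contourArea)
    for p in cv2.approxPolyDP(k,3,True)[:,0]: print(p,atz(c,p,2)[:2].round(),atz(c,p,20)[:2].round())
E
```

```text
t: 6.1
tcp_pos: [479.7, -61.8, 0.9]
eef_rot: [[-0.934, 0.356, 0.001], [0.356, 0.934, -0.0], [-0.001, -0.0, -1.0]]
contact_force: [-0.6, -0.3, 0.1]
width: 27.4
finger_force: 0.0
shim_heel 0.96 [321. 254.] [493.1 -73.4   5. ]
shim 0.76 [298. 240.] [541.1 -94.1   0. ]
short_foot 0.59 [272. 229.] [590.7 -95.9   5. ]
cap_top 0.48 [274. 210.] [588.9 -98.5  42. ]
plate_top 0.69 [241. 187.] [ 672.  -137.2   41. ]
stand_base 0.74 [237. 204.] [ 681.5 -140.2    0. ]
[265 231] [599. -89.] [588. -67.]
[310 261] [502. -52.] [494. -31.]
[311 251] [511. -76.] [503. -54.]
[301 245] [531. -82.] [522. -60.]
[289 221] [ 577. -134.] [ 566. -110.]
shim_heel 0.62 [255. 262.] [474.9 -74.5   5. ]
shim 0.78 [278. 249.] [537.8 -94.8   0. ]
short_foot 0.63 [294. 235.] [ 588.8 -105.6    5. ]
cap_top 0.69 [291. 225.] [ 581.6 -100.1   42. ]
plate_top 0.72 [322. 206.] [ 675.9 -130.9   41. ]
stand_base 0.91 [319. 218.] [ 672.9 -126.5    0. ]
[302 242] [ 582. -130.] [ 567. -138.]
[286 232] [590. -84.] [575. -92.]
[267 240] [546. -60.] [532. -69.]
[273 243] [545. -76.] [531. -85.]
[272 250] [526. -86.] [513. -94.]
[261 260] [490. -81.] [478. -89.]
[265 264] [485. -94.] [ 473. -102.]
```

View pics/3side.png

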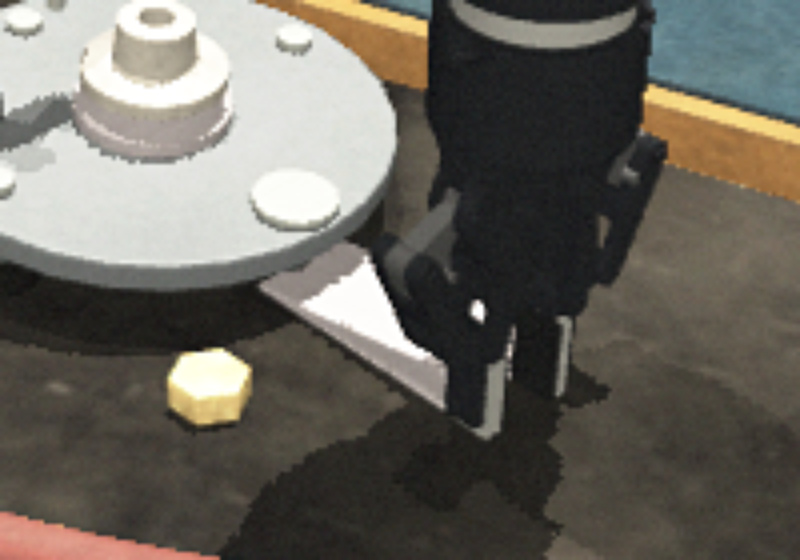

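The crop shows the shim aligned with the fingers and its thin end under the rim near (265,285). The nut is untouched at (210,388). The shim sits about 10 mm right of the foot line, so I push on with a slight lean to the left.

```bash
python3 -m pendant '[[[-0.002,0.0006,0,0,0.68],[-0.004,0.0012,0,0,0.68],[-0.006,0.0018,0,0,0.68],[-0.008,0.0024,0,0,0.68],[-0.01,0.003,0,0,0.68],[-0.012,0.0036,0,0,0.68],[-0.014,0.0042,0,0,0.68],[-0.016,0.0048,0,0,0.68],[-0.018,0.0054,0,0,0.68],[-0.02,0.006,0,0,0.68],[-0.022,0.0066,0,0,0.68],[-0.024,0.0072,0,0,0.68],[-0.026,0.0078,0,0,0.68],[-0.028,0.0084,0,0,0.68],[-0.03,0.009,0,0,0.68],[-0.03,0.009,0,0,0.68]]]'
python3 - <<'E'
from h import *
for n in("side","scene"):
    c=camera(n);look(c,["shim_heel","shim","short_foot","cap_top","plate_top","stand_base"])
    cv2.imwrite("pics/4%s.png"%n,cv2.resize((c["image"][160:300,200:400] if n=="side" else c["image"][180:300,220:391])[:,:,::-1],(800,560)))
print(read_state()["contact_force"])
E
```

```text
t: 8.23
tcp_pos: [508.2, -63.2, 0.2]
eef_rot: [[-0.935, 0.356, -0.004], [0.356, 0.935, 0.001], [0.004, -0.001, -1.0]]
contact_force: [-5.1, 1.2, 1.0]
width: 27.3
finger_force: 2.3
shim_heel 0.86 [307. 249.] [516.7 -72.9   5. ]
shim 0.61 [279. 231.] [ 581.1 -102.9    0. ]
short_foot 0.84 [273. 224.] [ 595.2 -110.1    5. ]
cap_top 0.63 [271. 209.] [593.  -98.6  42. ]
plate_top 0.88 [236. 189.] [ 675.7 -127.6   41. ]
stand_base 0.64 [236. 205.] [ 681.4 -136.5    0. ]
shim_heel 0.93 [263. 249.] [515.4 -68.    5. ]
shim 0.64 [283. 242.] [562.8 -93.    0. ]
short_foot 0.57 [293. 230.] [601.1 -96.4   5. ]
cap_top 0.74 [292. 226.] [ 580.8 -104.1   42. ]
plate_top 0.85 [320. 207.] [ 668.9 -128.2   41. ]
stand_base 0.74 [320. 221.] [ 666.8 -132.4    0. ]
[-5.56185905  1.30495788  1.17022574]
```

View pics/4scene.png

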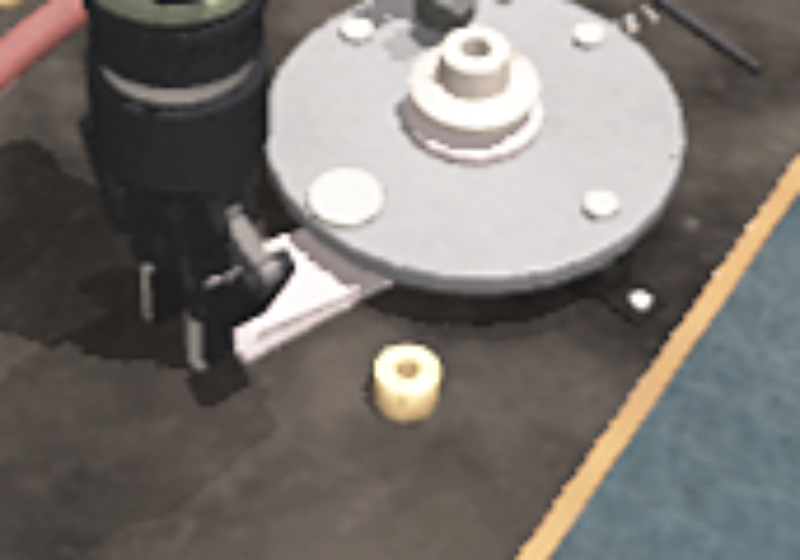

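The scene crop shows the thin end under the foot side of the plate. The heel's right corner is at crop (240,358), a little outside the right finger at (215,365), and the spacer is untouched at (407,382). I compute the shim's right edge and heading from these pixels.

Run:
```python
from h import *
c=camera("scene");f=np.array([593,-98.]);u=np.array([.9365,-.3507]);n=np.array([.3507,.9365])
def sh(nm,p,z):
    x=atz(c,p,z)[:2];print(nm,x.round(1),"along,lat vs foot",((x-f)@u).round(1),((x-f)@n).round(1))
q=lambda a,b:(220+a*171/800,180+b*120/560)
sh("heelR",q(240,358),0);sh("sideR rim",q(388,286),1.5);sh("fingR",q(205,367),0);sh("sideR mid",q(312,325),0)
sh("capc",q(345,195),43);sh("hub",q(470,45),88)
c=camera("side");r=regions_of("shim",c)[0];m=r["pixels"].astype(np.uint8)
k,_=cv2.findContours(m,0,2);k=max(k,key=cv2.contourArea)
for p in cv2.approxPolyDP(k,3,True)[:,0]: sh(str(p),p,0)
for nm,z in(("cap_top",43),("plate_top",42)):
    sh(nm,regions_of(nm,c)[0]["position"],z)
```

```text
heelR [510.6 -93.7] along,lat vs foot -78.7 -24.9
sideR rim [ 585.5 -131. ] along,lat vs foot 4.6 -33.5
fingR [497.5 -82.8] along,lat vs foot -94.8 -19.3
sideR mid [ 545.8 -111.8] along,lat vs foot -39.4 -29.5
capc [ 591.9 -101.7] along,lat vs foot 0.2 -3.9
hub [ 673.2 -122.9] along,lat vs foot 83.9 4.8
[260 230] [609.4 -90.3] along,lat vs foot 12.6 12.9
[293 252] [535.9 -62.5] along,lat vs foot -65.9 13.3
[293 245] [543.7 -78.9] along,lat vs foot -52.9 0.6
[277 227] [ 588.4 -111.2] along,lat vs foot 0.4 -14.0
cap_top [590.8 -99.4] along,lat vs foot -1.6 -2.1Traceback (most recent call last):
  File "<stdin>", line 12, in <module>
IndexError: list index out of range
```

View pics/4side.png

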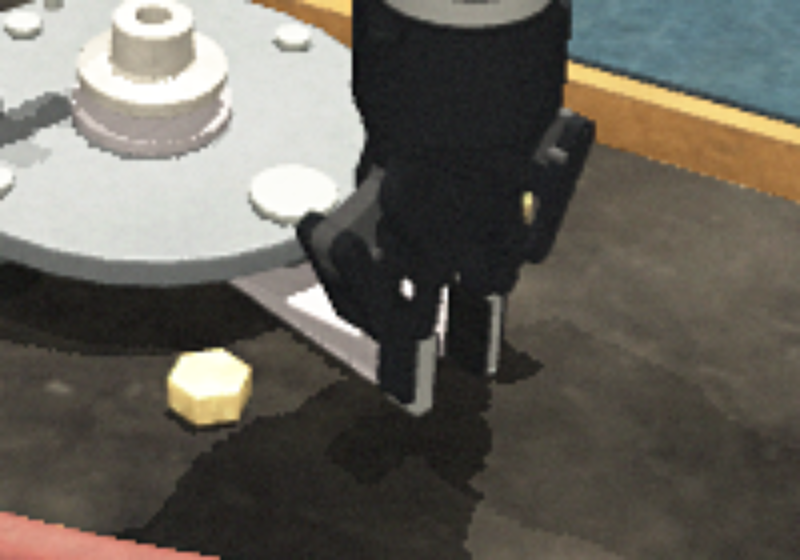

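The side crop shows the shim's left edge entering under the rim near (235,280), with the nut untouched. The heel is centred on the foot line, but the thin end points about 0.08 rad too far right. I turn the hand slightly left and go on.

```bash
python3 -m pendant '[[[-0.001,0,0,-0.02,0.68],[-0.003,0,0,-0.04,0.68],[-0.004,0,0,-0.06,0.68],[-0.006,0,0,-0.08,0.68],[-0.007,0,0,-0.09,0.68],[-0.009,0.001,0,-0.09,0.68],[-0.01,0.001,0,-0.09,0.68],[-0.012,0.001,0,-0.09,0.68],[-0.013,0.001,0,-0.09,0.68],[-0.015,0.002,0,-0.09,0.68],[-0.016,0.002,0,-0.09,0.68],[-0.018,0.002,0,-0.09,0.68],[-0.019,0.002,0,-0.09,0.68],[-0.021,0.002,0,-0.09,0.68],[-0.022,0.002,0,-0.09,0.68],[-0.024,0.002,0,-0.09,0.68],[-0.024,0.002,0,-0.09,0.68]]]'
python3 - <<'E'
from h import *
f=np.array([593,-98.]);u=np.array([.9365,-.3507]);n=np.array([.3507,.9365])
def sh(c,nm,p,z):
    x=atz(c,p,z)[:2];print(nm,x.round(1),"along,lat vs foot",((x-f)@u).round(1),((x-f)@n).round(1))
for v in("scene","side"):
    c=camera(v)
    r=regions_of("shim",c)
    if r:
        k,_=cv2.findContours(r[0]["pixels"].astype(np.uint8),0,2);k=max(k,key=cv2.contourArea)
        for p in cv2.approxPolyDP(k,3,True)[:,0]: sh(c,v+str(p),p,0)
    cv2.imwrite("pics/5%s.png"%v,cv2.resize((c["image"][160:300,200:400] if v=="side" else c["image"][180:300,220:391])[:,:,::-1],(800,560)))
E
```

```text
t: 10.6
tcp_pos: [532.0, -70.1, 0.3]
eef_rot: [[-0.963, 0.271, -0.003], [0.271, 0.963, 0.001], [0.003, -0.0, -1.0]]
contact_force: [-3.9, 0.8, -0.7]
width: 27.3
finger_force: 2.2
scene[300 237] [ 594.8 -118.2] along,lat vs foot 8.8 -18.3
scene[291 234] [592.1 -95.9] along,lat vs foot -1.6 1.7
scene[279 244] [551.1 -88.5] along,lat vs foot -42.6 -5.8
scene[279 249] [538.4 -96.3] along,lat vs foot -51.7 -17.6
side[251 228] [625.2 -88.3] along,lat vs foot 26.8 20.4
side[282 248] [555.7 -63.6] along,lat vs foot -47.0 19.1
side[282 238] [567.4 -87.5] along,lat vs foot -27.7 0.9
side[268 224] [ 605.7 -111.9] along,lat vs foot 16.8 -8.6
```

View pics/5scene.png

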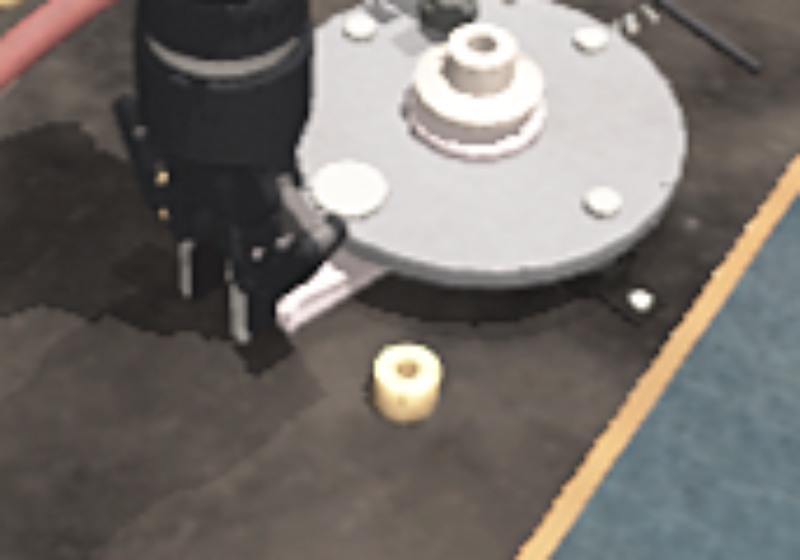

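The scene crop shows the heel behind the right finger near (285,325), with the plate rising. The spacer is still at (407,382). About 8 mm remain, so I push slowly and watch the force.

```bash
python3 -m pendant '[[[-0.001,0,0,0,0.68],[-0.002,0,0,0,0.68],[-0.003,0,0,0,0.68],[-0.004,0,0,0,0.68],[-0.005,0,0,0,0.68],[-0.006,0,0,0,0.68],[-0.007,0,0,0,0.68],[-0.0075,0,0,0,0.68]]]'; python3 -m pendant '[[[-0.0007,0,0,0,0.68],[-0.0015,0,0,0,0.68],[-0.0015,0,0,0,0.68]]]'
```

```text
t: 11.47
tcp_pos: [536.9, -71.5, 0.4]
eef_rot: [[-0.963, 0.271, -0.007], [0.271, 0.963, 0.001], [0.007, -0.001, -1.0]]
contact_force: [-12.1, 2.8, 7.8]
width: 27.7
finger_force: 6.5
t: 11.72
tcp_pos: [537.3, -71.7, 0.2]
eef_rot: [[-0.963, 0.271, -0.009], [0.271, 0.963, 0.001], [0.009, -0.001, -1.0]]
contact_force: [-14.2, 4.0, 7.6]
width: 26.9
finger_force: 7.1
```

```bash
python3 -m pendant '[[[-0.001,0,-0.001,0,0.68],[-0.002,0,-0.001,0,0.68],[-0.002,0,-0.001,0,0.68]]]'
python3 - <<'E'
from h import *
for v in("scene","side"):
    c=camera(v);cv2.imwrite("pics/6%s.png"%v,cv2.resize((c["image"][160:300,200:400] if v=="side" else c["image"][180:300,220:391])[:,:,::-1],(800,560)))
    for nm in("cap_top","plate_top"): 
        r=place_of(nm,c)
        if r:print(v,nm,r[0]["position"],"expect sag/level",proj(c,(590,-97,42)),proj(c,(593,-98,49)))
E
```

```text
t: 11.97
tcp_pos: [537.6, -71.9, 0.4]
eef_rot: [[-0.963, 0.271, -0.012], [0.271, 0.963, 0.002], [0.012, -0.001, -1.0]]
contact_force: [-15.5, 3.1, 5.3]
width: 27.3
finger_force: 7.7
scene cap_top [293.8, 219.1] expect sag/level [291.49198579 221.81883429] [292.65071382 218.94415161]
scene plate_top [321.1, 204.7] expect sag/level [291.49198579 221.81883429] [292.65071382 218.94415161]
side cap_top [271.4, 204.3] expect sag/level [272.63066563 209.87930727] [271.30753547 205.44123461]
side plate_top [235.5, 190.6] expect sag/level [272.63066563 209.87930727] [271.30753547 205.44123461]
```

View pics/6side.png

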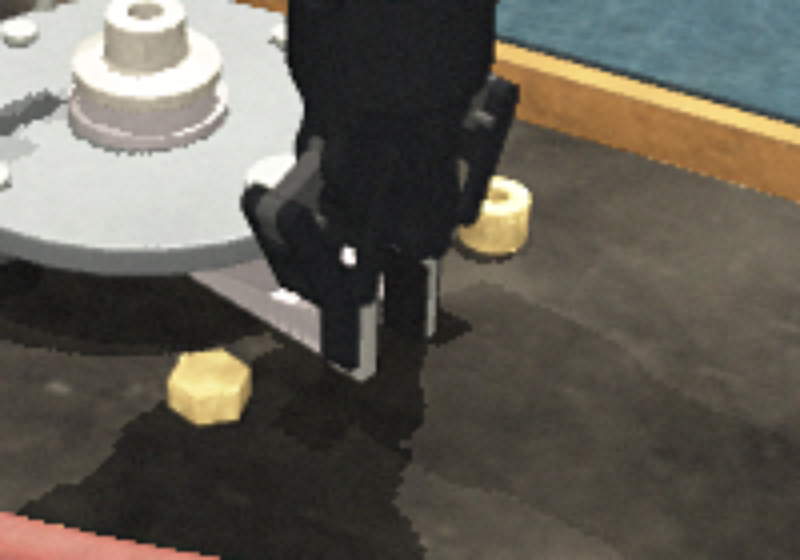

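The side crop shows the plate level, with the cap where a level stand puts it: row 204 against 205 expected for level and 210 for sagged. The nut and spacer have not moved. The push has risen to 16 N with hardly any travel, so the shim is jammed. I give it one last firm nudge, then back off, rise, and move over the cap with the hand shut.

```bash
python3 -m pendant '[[[-0.001,0,0,0,0.68],[-0.002,0,0,0,0.68],[-0.003,0,0,0,0.68],[-0.003,0,0,0,0.68]]]'; python3 -m pendant '[[[0.01,0,0,0,0.68],[0.025,0,0,0,0.68],[0.04,0,0,0,0.68],[0.04,0,0,0,0.68],[0.04,0,-0.04,0,0.68],[0.04,0,-0.08,0,1],[0.04,0,-0.12,0,1],[0.04,0,-0.14,0,1],[0.01,-0.005,-0.14,0,1],[-0.02,-0.01,-0.14,0,1],[-0.045,-0.01,-0.14,0,1],[-0.05,-0.01,-0.14,0,1],[-0.05,-0.01,-0.14,0,1]]]'
python3 - <<'E'
from h import *
P=[]
for v in("scene","side"):
    c=camera(v);cv2.imwrite("pics/7%s.png"%v,cv2.resize((c["image"][160:300,200:400] if v=="side" else c["image"][180:300,220:391])[:,:,::-1],(800,560)))
    for nm,z in(("cap_top",49),("plate_top",44),("shim_heel",5)):
        r=place_of(nm,c)
        if r:print(v,nm,np.round(r[0]["position"]),atz(c,r[0]["position"],z).round(1))
s=read_state();print(s["tcp_pos"],s["width"],s["contact_force"])
E
```

```text
t: 12.6
tcp_pos: [538.0, -72.0, 0.2]
eef_rot: [[-0.962, 0.271, -0.016], [0.271, 0.963, 0.003], [0.016, -0.001, -1.0]]
contact_force: [-20.3, 4.6, 11.4]
width: 27.3
finger_force: 10.7
t: 13.68
tcp_pos: [595.7, -98.6, 142.5]
eef_rot: [[-0.963, 0.271, 0.004], [0.271, 0.963, -0.001], [-0.005, 0.0, -1.0]]
contact_force: [-0.2, -0.4, -0.7]
width: 0.3
finger_force: 0.0
scene cap_top [294. 221.] [ 587.7 -103.5   49. ]
scene plate_top [319. 205.] [ 669.5 -125.    44. ]
scene shim_heel [276. 242.] [548.2 -82.6   5. ]
side cap_top [270. 206.] [593.  -94.8  49. ]
side plate_top [234. 189.] [ 675.4 -121.    44. ]
side shim_heel [291. 242.] [547.5 -78.3   5. ]
[591.84624722 -97.07582856 141.99250682] 0.04714558716851325 [-0.05208184  0.31161282  0.61366857]
```

View pics/7side.png

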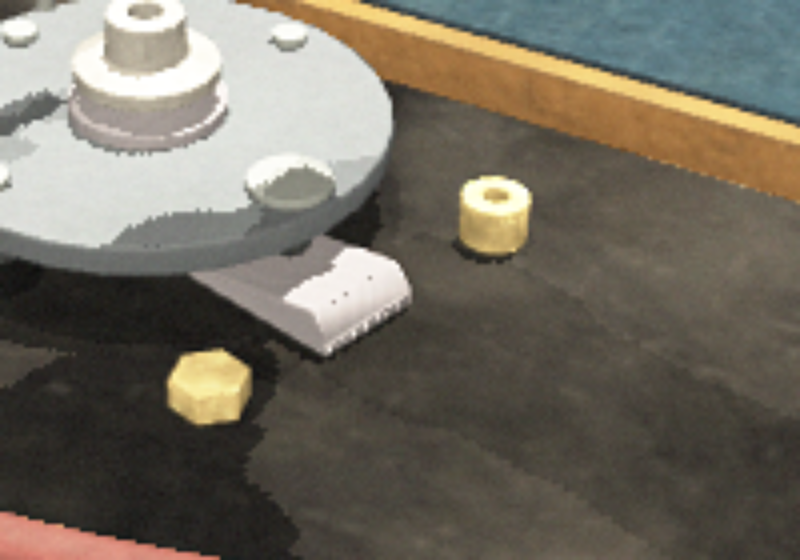

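The side crop shows the shim under the foot (dark peg near (300,245)), with the heel at (365,305) and the stand level. The heel measures (548,-80), as predicted. Now I press on the cap.

```bash
python3 -m pendant '[[[0,-0.002,0.035,0,1],[0,-0.002,0.07,0,1],[0,-0.002,0.083,0,1],[0,-0.002,0.087,0,1],[0,-0.002,0.09,0,1],[0,-0.002,0.092,0,1],[0,-0.002,0.0935,0,1],[0,-0.002,0.095,0,1],[0,-0.002,0.095,0,1]]]'; python3 -m pendant '[[[0,0,0.001,0,1],[0,0,0.002,0,1],[0,0,0.002,0,1]]]'
```

```text
t: 14.83
tcp_pos: [593.0, -99.6, 49.1]
eef_rot: [[-0.963, 0.27, 0.003], [0.27, 0.963, -0.001], [-0.003, -0.0, -1.0]]
contact_force: [-1.4, 1.4, 7.2]
width: 0.5
finger_force: 3.6
t: 15.08
tcp_pos: [593.0, -99.6, 49.0]
eef_rot: [[-0.963, 0.27, 0.004], [0.27, 0.963, -0.001], [-0.004, -0.0, -1.0]]
contact_force: [-6.9, 1.9, 20.3]
width: 0.2
finger_force: 10.3
```

Contact at 49 mm means the stand is level, and at 20 N it does not give. I press a little harder, hold, then lift and take the hand away.

```bash
python3 -m pendant '[[[0,0,0.001,0,1],[0,0,0.001,0,1],[0,0,0.001,0,1],[0,0,0.001,0,1],[0,0,0.001,0,1],[0,0,0.001,0,1]]]'; python3 -m pendant '[[[0,0,-0.004,0,1],[0,0,-0.01,0,1],[0,0,-0.03,0,1],[0,0,-0.07,0,1],[0,0,-0.11,0,1],[0.04,0,-0.14,0,1],[0.08,0.01,-0.16,0,1],[0.12,0.02,-0.16,0,1],[0.15,0.03,-0.16,0,1],[0.15,0.03,-0.16,0,1],[0.15,0.03,-0.16,0,1],[0.15,0.03,-0.16,0,1]]]'
python3 - <<'E'
from h import *
for v in("scene","side"):
    c=camera(v);cv2.imwrite("pics/8%s.png"%v,cv2.resize((c["image"][160:300,200:400] if v=="side" else c["image"][180:300,220:391])[:,:,::-1],(800,560)))
    for nm,z in(("cap_top",49),("shim_heel",5),("valve_nut",0),("spacer",0)):
        r=place_of(nm,c)
        if r:print(v,nm,np.round(r[0]["position"]),atz(c,r[0]["position"],z).round(1))
E
```

```text
t: 15.58
tcp_pos: [592.9, -99.6, 48.8]
eef_rot: [[-0.963, 0.27, 0.004], [0.27, 0.963, -0.001], [-0.004, -0.0, -1.0]]
contact_force: [-8.4, 2.2, 26.6]
width: -0.1
finger_force: 13.4
t: 16.58
tcp_pos: [456.5, -30.0, 204.8]
eef_rot: [[-0.963, 0.27, 0.003], [0.27, 0.963, -0.001], [-0.003, -0.0, -1.0]]
contact_force: [0.0, 0.6, 0.4]
width: -0.1
finger_force: 0.0
scene shim_heel [275. 241.] [549.8 -77.9   5. ]
scene valve_nut [260. 224.] [581.9 -15.3   0. ]
scene spacer [303. 264.] [ 528.2 -162.7    0. ]
side cap_top [274. 204.] [ 591.4 -104.    49. ]
side shim_heel [292. 237.] [550.4 -91.    5. ]
side valve_nut [251. 263.] [579.9  -7.6   0. ]
side spacer [324. 219.] [ 527.5 -169.3    0. ]
```

View pics/8side.png

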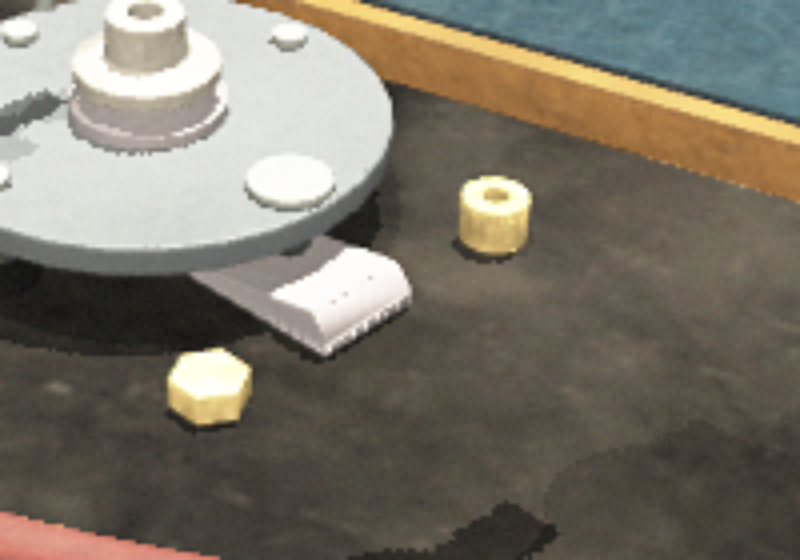

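After the press the picture is unchanged: the cap is at (290,182), the heel at (365,305), and the nut and spacer have not moved. The hand is clear, so I hand the job in.

```bash
python3 -c "
from rig import *
print(finish_job())"
```

```text
the job is handed in; nothing more can be done
None
```

The shim is jammed under the front foot and the stand is level; it held a 27 N press on the cap without moving, the nut and spacer are where they were, and the job was handed in at about 17 s with the hand clear.

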